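Park the loaded baking sheet in the empty pan rack

TASK

Two low oak pan racks stand side by side on the counter, and one already holds a baking sheet. Slide the loose baking sheet with the two ramekins into the empty rack, straight in from the front until it is fully home against the back stop, with both ramekins still standing upright on it. Leave the parked sheet and the other things on the counter where they are.

Things in the scene. Friction and masses are not known exactly. Their poses are not given: they have to be found in the camera images.
- pan_center (a point): Loose rimmed baking sheet (bare steel, about 0.3 kg, flat on the counter) carrying two ramekins: 165 mm along its x, 240 mm along its y, 25 mm high; the point is its centre, half-way up. Its -x long side is towards the robot at the start. Floor 3 mm thick, walls 2 mm, with a rolled rim all round. Dragging or pushing it over the counter takes 3 to 9 N.
- pan_rim (a point): Middle of the sheet's long -x rim (8 mm thick, 8 mm high): 78.5 mm from the sheet's centre, 21 mm above the counter, the rim's top at 25 mm; axes as the sheet. The ramekins leave 45 mm or more free inside it here, so it can be pinched from above, one finger inside the sheet and one outside.
- ramekin_a_center (a point): White ceramic ramekin standing loose on the baking sheet, 75 mm across at the rim, 68 mm at the foot, 45 mm high, 0.11 to 0.21 kg; the point is its centre, half-way up; z is its upright axis.
- ramekin_b_center (a point): The second ramekin on the baking sheet, the same as the first.
- bay_home (a point): Where the sheet's centre (12.5 mm above the counter) lies when it is fully home in the empty rack. x points into the rack, the way the sheet slides, y to the left, z up. From here the back stop is 82.5 mm ahead; the cheeks' front ends are 67.5 mm and the first slat 42.5 mm towards the front. A sheet at home stands 15 mm proud of the cheeks.
- bay_mouth (a point): Empty oak pan rack, fixed: middle of its mouth, between the cheeks' front ends, 12.5 mm above the counter, axes as bay_home. Slatted top on two cheeks, 288 mm wide, 165 deep, 75 high; no floor: the sheet slides on the counter. Bay 252 mm wide; the cheeks' first 14 mm flare out 7 mm. Keeper strips 31 mm up pass over the sheet's rim; slats' underside 63 mm up.
- full_mouth (a point): Middle of the mouth of the other, identical rack (fixed), which is taken by the parked sheet; 12.5 mm above the counter, axes into that rack.
- parked_pan_center (a point): Empty baking sheet of the same kind, parked in the other rack and standing 15 mm proud of it; its centre, half-way up. It stays there.
- jar: Empty glass jar with a clamp lid, 96 mm across, 140 mm high, standing on the counter to one side; origin at the centre of its underside. Leave it.
- bowl: White plastic proofing bowl, 150 mm across, 75 mm high, on the counter to one side; origin at the centre of its underside. Leave it.
- scraper: Steel bench scraper lying on the counter, blade 105 by 150 mm with a 22 mm wooden handle along its -x edge, 22 mm high; origin on the counter under the middle of its blade. Leave it.
Mind the look-alikes: they are no part of the job. What is shaped like the part that bears ramekin_a_center but green or purple is not meant.

How it is judged:
By the outcome, as a careful person would: the job done as asked, in the order asked, and still so for the second after the job is handed in, with the robot touching nothing.
It also fails if it takes over 58 s, if anything falls off the work surface, if the arm or the gripper's body presses on something with over 40 N, if the wrist force passes 120 N, or if a joint passes its speed limit or range.

ROBOT

A 6-joint arm with a two-finger parallel gripper is mounted at the origin on the work surface. World frame = base frame: x ahead of the robot, y to its left, z up, the work surface at z = 0. Lengths are in m, angles in rad, forces in N, time in s.
With the tool pointing down it reaches from about 0.4 to 0.825 m from the base axis. Payload 7 kg.
Tool frame: the origin (TCP) lies at the very end of the fingers, on their centre line; the grasp point (between the pads) lies 19 mm behind it; z points along the fingers, x is the direction in which the jaws open and shut, and the axes are right-handed (so a half turn about z gives the same grasp; the last joint's range is limited). The gripper opens to 88 mm and grips with 3 to 60 N. Pads are 19 mm wide; open, the fingers measure 130 mm over their backs; the gripper's body (78 mm by 193 mm) begins 47 mm behind the grasp point.
Start: joints at [-0.984, 0.359, 0.012, 0, -1.224, -0.288], TCP at [0.199, -0.645, 0.197] pointing down, gripper open.
Joint ranges: [-3.07, 3.07], [-1.43, 2.12], [-1.02, 1.25], [-3.03, 1.67], [-3.05, -0], [-3.03, 3.03]. Speed limits (rad/s): [2.39, 2.39, 3.01, 3.14, 3.14, 3.14].

INTERFACE

Orientations are given as [roll, pitch, yaw] about the fixed x, y, z axes, in that order (R = Rz(yaw) Ry(pitch) Rx(roll)).
In Python, from station import telemetry, grab_frame, arm, regions_of, pinpoint gives the robot as it stands. The module is installed in compiled form; this text tells all that it offers.
- The arm moves only by the shell command python3 -m inch 'ROWS' [FORCE]. ROWS is text: rows parted by semicolons, each of 7 numbers parted by spaces: the opening, from 0 (shut) to 1 (fully open), then the shift along the world's x, y, z in cm, then the turn, a rotation vector about the world's x, y, z in degrees. A call has 1 to 12 rows; each row is the pose to reach, as a shift and turn from the pose measured when the call began; what a row does not reach only later rows make up. A row lasts 1/8 s, in which the tool goes at most 62.5 mm and 10.7 degrees, less where a joint would pass 70% of its speed; a pose out of reach is approached as far as the arm can. A call with a gripper value outside its range is refused whole. The fingers move at their own pace and stop on an object; FORCE is the grip in N (left out, the last holds). Time passes only in rows, so rows that repeat a pose let the fingers close. It gives the time, the measured TCP pose, the force and the opening at its end, in the units of the state.
- telemetry.get_state(): the state, without advancing time (a new reading comes with each control period).
- grab_frame(name): name is "scene" or "top"; returns a dict with "pixels" (420x560x3 uint8, red, green, blue), "fx", "fy", "cx", "cy" (pixels), "R" (3x3) and "t" (3): a world point X has camera coordinates R X + t. Camera axes: x right, y down, z forward; pixel columns grow to the right and rows downward; lengths in m; the calibration is good to about 2 mm. A picture is of the moment at which its call begins. There is no depth.
- arm.job_done(): hands the job in, once; it reports no verdict.
Trained networks look in the newest picture that a camera, given by its name, has taken for a name from the list of things; names that differ only in an ending like _2 or _b are one class to them, and where a whole thing is asked for, a point or a joint stands for the part that bears it (a point fixed in the world has none). Each returns a list of dicts, best first, with "p" (0 to 1); they miss things now and then, are a little off and sometimes report something else, mostly with a low value. They report only what shows in the picture. A call takes as long as a camera call. They do not tell look-alikes from the thing itself.
- regions_of(camera, name): "pixels" (420x560 bool, what is visible of it) and "bbox" ([left, top, right, bottom] in pixels, round what is visible of it).
- pinpoint(camera, name): "location" ([column, row] in pixels: a listed point, or the origin of a listed thing).
The state is a dict: "t": time; "q": joint angles; "qd": joint speeds; "joint_efforts": joint torques, N m; "eef_pos": TCP position; "ee_rot": TCP orientation; "force": force on the tool from outside, world axes, zero at the start; "moment": the same for the moment, N m; "width": finger opening in m.
Only numpy, scipy, OpenCV 4.12 (cv2) and the standard library are available. Lean on these libraries where they do the work, as an engineer would, in place of code of your own. Each camera call takes 0.05 s, during which the arm holds its last target. There are 200 camera calls.

## Working session

There is one attempt and no reset: what is moved stays moved. The work goes in short steps, Python scripts to look and compute and a shell command to move; the robot and the scene stay as the last step left them, time stands still between calls to the robot, and variables do not carry over. Pictures are saved under pics/ and viewed, about 8 in all and at most 12, crops included, and the job is handed in when it is done.

```bash
mkdir -p pics; cat > h.py <<'E'
import numpy as np, cv2
from station import telemetry, grab_frame, arm, regions_of, pinpoint
def ray(f,px,z):
    R=np.array(f["R"]);t=np.array(f["t"])
    d=R.T@np.array([(px[0]-f["cx"])/f["fx"],(px[1]-f["cy"])/f["fy"],1]);c=-R.T@t
    return (c+d*(z-c[2])/d[2])
def proj(f,X):
    p=np.array(f["R"])@np.array(X)+np.array(f["t"]);return [f["fx"]*p[0]/p[2]+f["cx"],f["fy"]*p[1]/p[2]+f["cy"]]
def save(f,n,box=None,s=1):
    im=f["pixels"][...,::-1]
    if box: im=im[box[1]:box[3],box[0]:box[2]]
    cv2.imwrite("pics/"+n+".png",cv2.resize(im,None,fx=s,fy=s,interpolation=cv2.INTER_CUBIC))
Z=dict(pan_center=.0125,pan_rim=.021,ramekin_a_center=.0255,bay_home=.0125,bay_mouth=.0125,full_mouth=.0125,parked_pan_center=.0125,jar=0,bowl=0,scraper=0)
E
python3 - <<'E'
from h import *
np.set_printoptions(precision=4,suppress=True)
fs={}
for c in("top","scene"):
    f=fs[c]=grab_frame(c);save(f,c+"0")
    for n,z in Z.items():
        for d in pinpoint(c,n)[:3]:
            print(c,n,round(d["p"],2),np.round(d["location"],1),ray(f,d["location"],z)[:2])
im=np.hstack([cv2.imread("pics/top0.png"),cv2.imread("pics/scene0.png")])
s=telemetry.get_state();print(s["t"],s["eef_pos"],s["ee_rot"],s["width"])
E
```

```text
top pan_center 0.74 [297.7 228. ] [ 0.5099 -0.0436]
top pan_center 0.25 [437.7 209.5] [ 0.5541 -0.4702]
top pan_rim 0.71 [311.3 251.2] [ 0.4385 -0.0818]
top ramekin_a_center 0.91 [274.6 224.3] [0.522  0.0259]
top ramekin_a_center 0.68 [323.1 288.3] [ 0.3288 -0.1121]
top ramekin_a_center 0.63 [238.5 285.5] [0.3433 0.1374]
top parked_pan_center 0.8 [332.8 145. ] [ 0.7664 -0.1616]
top jar 0.92 [438.6 212.8] [ 0.5453 -0.4771]
top scraper 0.67 [151.9 278.2] [0.3704 0.4048]
top scraper 0.23 [137.2 195.4] [0.6277 0.4552]
scene pan_center 0.74 [253.7 229.5] [ 0.5021 -0.0517]
scene pan_center 0.25 [279.4 327.2] [ 0.7748 -0.1636]
scene ramekin_a_center 0.96 [276.8 218.6] [0.5155 0.017 ]
scene ramekin_a_center 0.96 [276.8 168. ] [0.3453 0.1406]
scene ramekin_a_center 0.89 [200.1 202.4] [ 0.3387 -0.1276]
scene parked_pan_center 0.95 [279.8 326.9] [ 0.7747 -0.1625]
scene jar 0.89 [116.9 330.6] [ 0.5621 -0.4677]
scene bowl 0.93 [412.5 187.8] [0.6374 0.4498]
scene scraper 0.83 [344.4 149. ] [0.376 0.404]
scene scraper 0.4 [234.  216.4] [ 0.4203 -0.0656]
1.1 [ 0.1987 -0.6451  0.197 ] [-3.1416  0.      1.8696] 0.08784808848908367
```

View pics/top0.png

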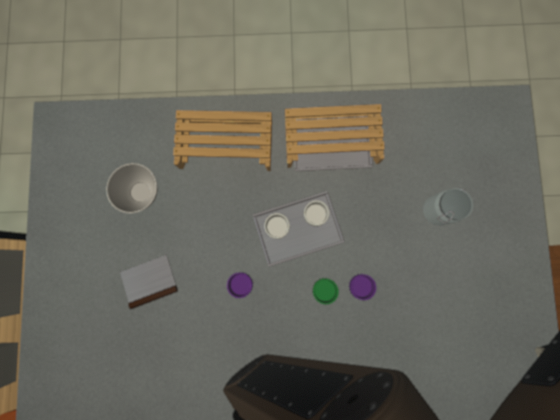

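View pics/scene0.png

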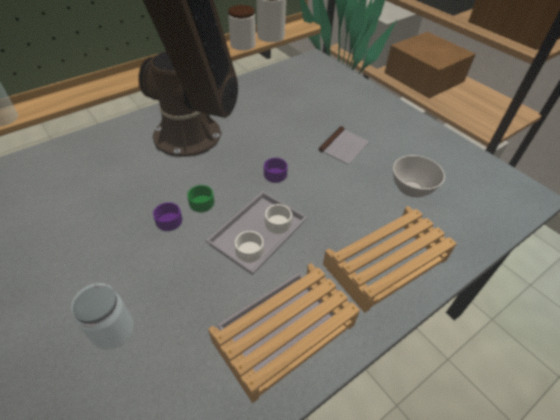

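Candidates in the top image: loose sheet at (298,228), parked sheet at (335,161) in the right rack. White ramekins are at (277,226) and (316,213), with look-alikes purple (240,284), green (325,290) and purple (362,286). The empty rack is the left one, (223,140). I choose the sheet at (298,228) with the white ramekins, and check it in one crop.

```bash
python3 - <<'E'
from h import *
np.set_printoptions(precision=4,suppress=True)
f=grab_frame("top");save(f,"crop1",(165,95,395,275),3.4)
def rect(m,z):
    ys,xs=np.nonzero(m);P=np.array([ray(f,(x,y),z)[:2] for x,y in zip(xs,ys)],np.float32)
    return cv2.minAreaRect(P)
for d in regions_of("top","pan_center")[:2]:
    print("pan",round(d["p"],2),d["bbox"],rect(d["pixels"],.02))
for n in("bay_mouth","bay_home","full_mouth"):
    for d in regions_of("top",n)[:3]: print(n,round(d["p"],2),d["bbox"],rect(d["pixels"],.075))
hsv=cv2.cvtColor(f["pixels"],cv2.COLOR_RGB2HSV)
m=(cv2.inRange(hsv,(8,90,90),(25,255,255))>0);m[:, :165]=0;m[180:]=0
for a,b in((165,278),(278,395)):
    k=np.zeros_like(m);k[100:175,a:b]=m[100:175,a:b];print("oak",k.sum(),rect(k,.075))
w=cv2.inRange(hsv,(0,0,170),(180,60,255))
n,l,st,ce=cv2.connectedComponentsWithStats(w[190:270,240:350].copy())
for i in range(1,n):
    if st[i,4]>60: print("ram",st[i],ray(f,ce[i]+[240,190],.045))
E
```

```text
pan 0.97 [251.2, 191.2, 344.4, 264.0] ((0.5108262896537781, -0.043483465909957886), (0.17103400826454163, 0.24668563902378082), 15.487141609191895)
bay_mouth 0.62 [173.5, 109.6, 270.1, 171.9] ((0.776046872138977, 0.1737712174654007), (0.29089388251304626, 0.17950338125228882), 86.56744384765625)
bay_home 0.67 [171.0, 109.4, 272.0, 166.6] ((0.7782107591629028, 0.1736607551574707), (0.2921908497810364, 0.17931944131851196), 86.84564971923828)
full_mouth 0.93 [284.5, 103.0, 383.5, 165.7] ((0.7786886692047119, -0.1573982983827591), (0.18140919506549835, 0.28818151354789734), 1.1968755722045898)
oak 4112 ((0.7785130143165588, 0.17372578382492065), (0.29038941860198975, 0.17187067866325378), 86.41913604736328)
oak 4084 ((0.7788406014442444, -0.15863221883773804), (0.17768986523151398, 0.2881927490234375), 0.8304622769355774)
ram [ 66  15  19  20 284] [ 0.5459 -0.0966  0.045 ]
ram [ 28  28  20  19 289] [0.5122 0.0172 0.045 ]
```

View pics/crop1.png

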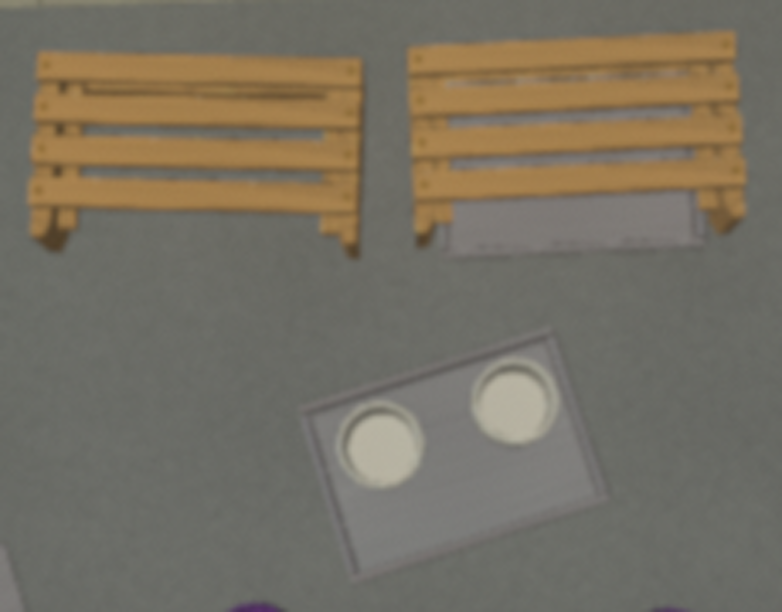

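The crop shows the left rack empty, with its slat corners at crop (38,52), (362,58), (28,208) and (354,213). The loose sheet carries two white ramekins at crop (380,445) and (514,401), so the choice is confirmed. Next I fit the rack pose and work out the moves.

```bash
python3 - <<'E'
from h import *
np.set_printoptions(precision=4,suppress=True)
f=grab_frame("top");g=grab_frame("scene")
C=[ray(f,np.array(p)/3.4+[165,95],.075)[:2] for p in((38,52),(362,58),(28,208),(354,213))]
bl,br,fl,fr=C;print(np.array(C))
for l,r in((bl,br),(fl,fr)):
    v=l-r;print("w",np.hypot(*v),"yaw",np.degrees(np.arctan2(-v[0],v[1])))
yaw=np.mean([np.arctan2(-(l-r)[0],(l-r)[1]) for l,r in((bl,br),(fl,fr))])
x=np.array([np.cos(yaw),np.sin(yaw)])
print("depth",((bl+br)/2-(fl+fr)/2)@x)
print("home",(fl+fr)/2+.0425*x,(bl+br)/2-.0975*x,np.degrees(yaw))
# scene cross-check: oak fit box
m=cv2.inRange(cv2.cvtColor(g["pixels"],cv2.COLOR_RGB2HSV),(8,90,90),(25,255,255))
save(g,"sc1",(300,190,480,320),4.4)
for c,ff in(("top",f),("scene",g)):
    for n in("bay_home","bay_mouth","pan_rim"):
        for d in pinpoint(c,n)[:2]: print(c,n,round(d["p"],2),ray(ff,d["location"],Z[n]))
a=np.radians(15.5);X=np.array([np.cos(a),np.sin(a)]);print("rim",np.array([.5108,-.0435])-.0785*X)
E
```

```text
[[0.8709 0.3125]
 [0.8553 0.0252]
 [0.729  0.3202]
 [0.7152 0.0356]]
w 0.28769480373158984 yaw -3.115844452630152
w 0.28496320584510265 yaw -2.762249415027788
depth 0.1412414536354897
home [0.7646 0.1757] [0.7657 0.1739] -2.93904693382897
top bay_mouth 0.71 [0.6278 0.4447 0.0125]
top pan_rim 0.92 [ 0.4426 -0.0825  0.021 ]
scene pan_rim 0.79 [ 0.4314 -0.0773  0.021 ]
scene pan_rim 0.65 [ 0.5559 -0.0941  0.021 ]
rim [ 0.4352 -0.0645]
```

View pics/sc1.png

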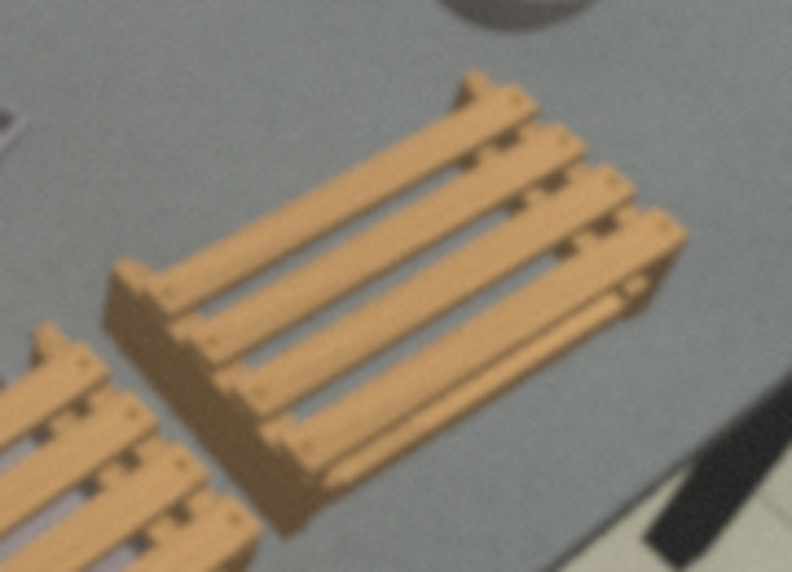

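The rack fit is consistent: measured depth is 141 mm against 140 mm by the description. Home is about (0.765, 0.175) with yaw −2.9°. The rim target is (0.435, −0.0645) with the sheet at yaw +15.5°.

```bash
python3 -m inch '0.4 4 10 0 0 0 15; 0.4 8 20 0 0 0 30; 0.4 12 30 0 0 0 45; 0.4 16 40 0 0 0 60; 0.4 20 50 -3 0 0 75; 0.4 22 54 -6 0 0 88.4; 0.4 23.6 58.1 -9.7 0 0 88.4; 0.4 23.6 58.1 -9.7 0 0 88.4; 0.4 23.6 58.1 -9.7 0 0 88.4; 0.4 23.6 58.1 -9.7 0 0 88.4; 0.4 23.6 58.1 -9.7 0 0 88.4; 0.4 23.6 58.1 -9.7 0 0 88.4' 25
python3 - <<'E'
from h import *
np.set_printoptions(precision=4,suppress=True)
s=telemetry.get_state();print(s["t"],s["eef_pos"],s["ee_rot"],s["q"],s["force"],s["width"])
f=grab_frame("scene");save(f,"above",(180,130,340,280),4)
E
```

```text
t: 3.25
eef_pos: [0.4348, -0.0634, 0.0998]
ee_rot: [-3.141, -0.001, -2.868]
force: [-0.3, -0.3, -0.3]
width: 0.0349
3.25 [ 0.4348 -0.0634  0.0998] [-3.1415 -0.0007 -2.8685] [ 0.307   0.0589 -0.6223  0.0001 -0.8903 -0.034 ] [-0.2509 -0.332  -0.3383] 0.03491706346360811
```

View pics/above.png

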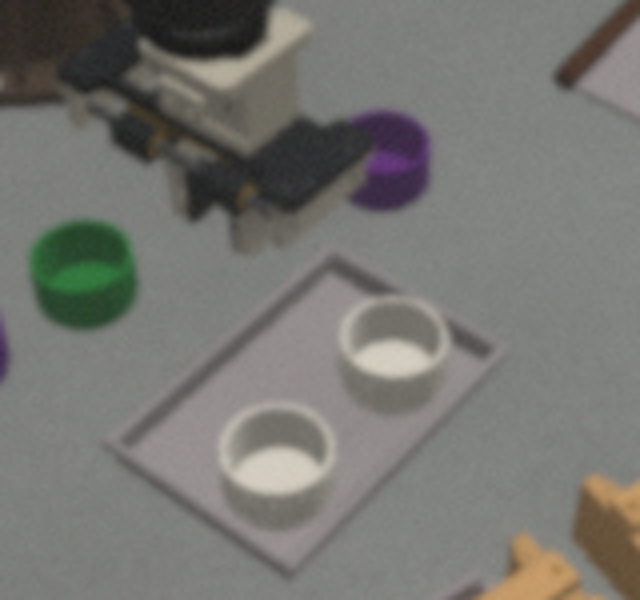

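The gripper is above the sheet's near long rim. The rim's corners are at crop (110,445) and (335,252), and both ramekins are standing. I cross-check the rim from this camera.

```bash
python3 - <<'E'
from h import *
f=grab_frame("scene")
P=[ray(f,np.array(p)/4+[180,130],.023)[:2] for p in((110,445),(335,252),(292,575),(504,348))]
print(np.round(P,4)); a,b,c,d=P
for l,r in((b,a),(d,c)): print(np.hypot(*(l-r)),np.degrees(np.arctan2(-(l-r)[0],(l-r)[1])))
print("center",sum(P)/4,"outer rim mid",(a+b)/2)
# rack front slat corners, z=.075 (sc1 crop, front edge: left end, right end)
Q=[ray(f,np.array(p)/4.4+[300,190],.075)[:2] for p in((515,84),(140,280),(688,235),(325,468))]
print(np.round(Q,4),"fs mid",(Q[0]+Q[1])/2)
E
```

```text
[[ 0.4725 -0.1789]
 [ 0.4104  0.0456]
 [ 0.6265 -0.1367]
 [ 0.556   0.089 ]]
0.23295372066184272 15.47483035940064
0.23643736883862904 17.356312294146385
center [ 0.51637083 -0.04522763] outer rim mid [ 0.44146134 -0.06660896]
[[0.739  0.3201]
 [0.7178 0.0344]
 [0.8737 0.3104]
 [0.8608 0.0337]] fs mid [0.72839665 0.17728039]
```

```bash
python3 -m inch '0.4 0.3 -0.1 -3 0 0 0; 0.4 0.3 -0.1 -6 0 0 0; 0.4 0.3 -0.1 -7.5 0 0 0; 0.4 0.3 -0.1 -8.4 0 0 0; 0.4 0.3 -0.1 -8.4 0 0 0; 0 0.3 -0.1 -8.4 0 0 0; 0 0.3 -0.1 -8.4 0 0 0; 0 0.3 -0.1 -8.4 0 0 0; 0 0.3 -0.1 -8.4 0 0 0; 0 0.3 -0.1 -8.4 0 0 0' 25
python3 - <<'E'
from h import *
f=grab_frame("scene");save(f,"grip",(180,130,340,280),4)
E
```

```text
t: 4.6
eef_pos: [0.4375, -0.0656, 0.0163]
ee_rot: [-3.142, 0.0, -2.871]
force: [-0.2, 0.3, -0.4]
width: 0.0005
```

View pics/grip.png

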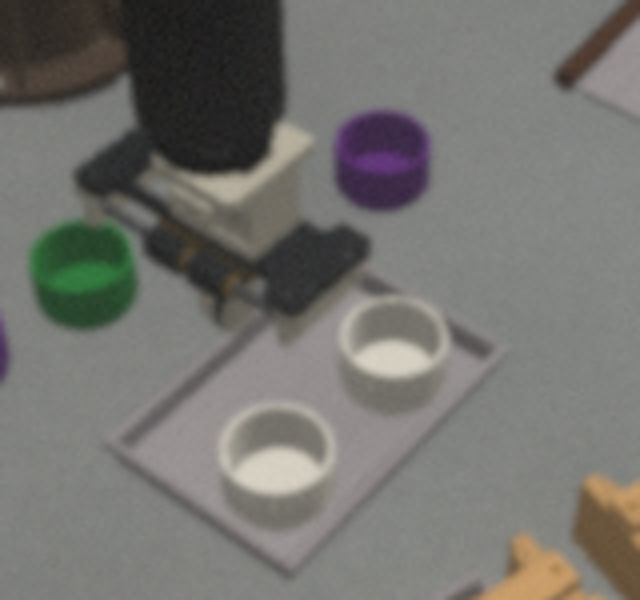

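The width reads 0.5 mm, so the fingers shut on nothing. I check where the TCP is relative to the rim.

```bash
python3 - <<'E'
from h import *
s=telemetry.get_state();print(s["width"],s["eef_pos"],s["force"],s["moment"])
ims=[]
for c in("scene","top"):
    f=grab_frame(c);p=np.array(proj(f,s["eef_pos"]));print(c,p)
    b=np.round(p).astype(int)
    k=cv2.resize(f["pixels"][b[1]-30:b[1]+30,b[0]-35:b[0]+35,::-1],None,fx=6,fy=6,interpolation=cv2.INTER_CUBIC)
    q=tuple(int(v) for v in (p-b+[35,30])*6+3)
    cv2.circle(k,q,4,(0,0,255),1);ims.append(k[:, :395])
    for d in pinpoint(c,"pan_center")[:2]: print(d["p"],ray(f,d["location"],.0125))
cv2.imwrite("pics/tcp.png",np.hstack(ims))
E
```

```text
0.00019726127629787765 [ 0.43748337 -0.06556888  0.01622792] [-0.42233389  0.89036061 -0.29136949] [-0.03144161  0.15222523 -0.04597885]
scene [236.87487143 216.35157751]
0.58 [ 0.5016502  -0.05176719  0.0125    ]
top [305.81653173 251.71505569]
0.63 [ 0.51041941 -0.03697379  0.0125    ]
```

View pics/tcp.png

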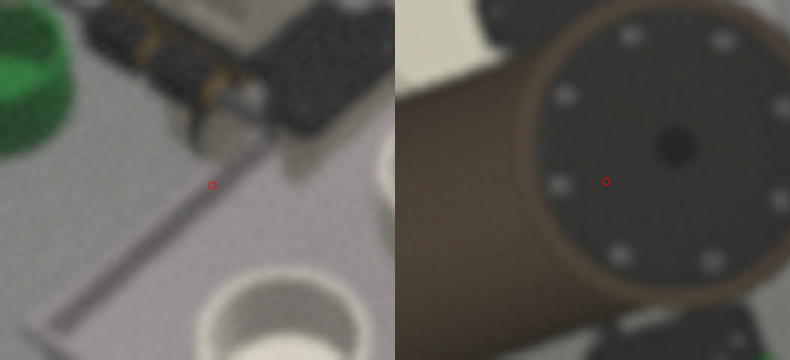

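The red circle is the reported TCP and lies on the rim. The visible closed fingertips at about crop (213,158) sit roughly 5 px above it, so they don't straddle the rim. I lift and check the projection against the visible tip.

```bash
python3 -m inch '0 0 0 3 0 0 0; 0 0 0 6 0 0 0; 0 0 0 6 0 0 0; 0 0 0 6 0 0 0'
python3 - <<'E'
from h import *
s=telemetry.get_state();print(s["width"],s["eef_pos"],s["ee_rot"],s["force"])
f=grab_frame("scene");e=np.array(s["eef_pos"])
def im(x0,y0,pts):
    k=cv2.resize(f["pixels"][y0:y0+80,x0:x0+80,::-1],None,fx=7,fy=7,interpolation=cv2.INTER_CUBIC)
    for P in pts:
        p=np.array(proj(f,P));print(p);cv2.circle(k,tuple(int(v) for v in (p-[x0,y0])*7+3),4,(0,0,255),1)
    cv2.imwrite("pics/tip.png",k)
im(195,155,[e,e+[0,0,.066],e*[1,1,0]+[0,0,.021]])
E
```

```text
t: 5.35
eef_pos: [0.4371, -0.0656, 0.0759]
ee_rot: [3.141, -0.0, -2.871]
force: [0.2, 0.6, -0.1]
width: 0.0005
0.0004797581893338521 [ 0.43714301 -0.0655919   0.07590359] [ 3.14138931e+00 -9.05167496e-05 -2.87110240e+00] [ 0.24836119  0.626648   -0.05660914]
[235.52927655 201.77051969]
[233.98767694 184.21837761]
[236.7056363  215.16416183]
```

View pics/tip.png

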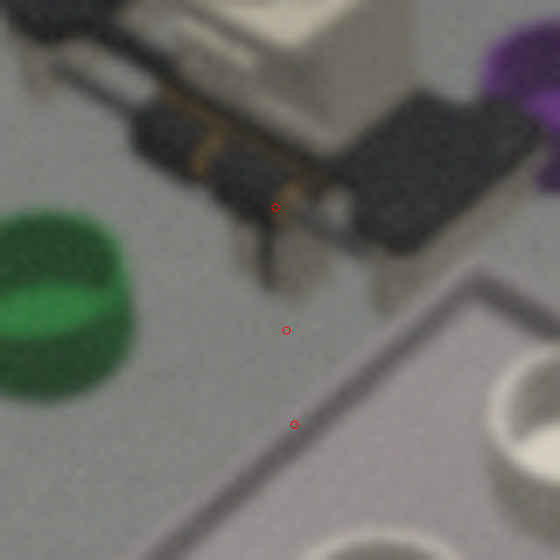

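The visible closed tip at crop (275,295) is 5 px, about 19 mm, above the reported TCP's projection at (286,330). In the top view the body ends centre on the reported TCP. So the height looks off by about +19 mm, which explains shutting above the rim. I check this against the body corners.

```bash
python3 - <<'E'
from h import *
s=telemetry.get_state();f=grab_frame("scene");e=np.array(s["eef_pos"])
j=np.array([.9636,.2672,0]);k=np.array([-.2672,.9636,0])
crop=lambda P:np.round((np.array(proj(f,P))-[195,155])*7+3)
for h in(.066,.085):
    print(h,[crop(e+a*.0965*j+b*.039*k+[0,0,h]) for a,b in((1,-1),(1,1),(-1,-1))])
print("tip-corner",[ (h,crop(e+[0,0,h])) for h in(0,.019)])
E
python3 -m inch '0.45 0 0 -2 0 0 0; 0.45 0 0 -4 0 0 0; 0.45 0 0 -6 0 0 0; 0.45 0 0 -6.5 0 0 0; 0.45 0 0 -6.5 0 0 0'
```

```text
0.066 [array([404., 392.]), array([545., 268.]), array([ 16., 150.])]
0.085 [array([402., 354.]), array([545., 231.]), array([  9., 112.])]
tip-corner [(0, array([286., 331.])), (0.019, array([283., 297.]))]
t: 6.08
eef_pos: [0.4365, -0.0659, 0.0101]
ee_rot: [-3.142, -0.003, -2.871]
force: [-0.3, -0.0, 0.0]
width: 0.0388
```

No contact at reported z=10 mm, which fits the height offset. I continue down gently.

```bash
python3 -m inch '0.45 0 0 -0.3 0 0 0; 0.45 0 0 -0.6 0 0 0; 0.45 0 0 -0.6 0 0 0'; python3 -m inch '0.45 0 0 -0.3 0 0 0; 0.45 0 0 -0.6 0 0 0; 0.45 0 0 -0.6 0 0 0'
python3 -m inch '0 0 0 0 0 0 0; 0 0 0 0 0 0 0; 0 0 0 0 0 0 0; 0 0 0 0 0 0 0; 0 0 0 0 0 0 0' 25
```

```text
t: 6.45
eef_pos: [0.4365, -0.0659, 0.0041]
ee_rot: [-3.142, -0.003, -2.871]
force: [0.3, 0.5, -0.6]
width: 0.0395
t: 6.82
eef_pos: [0.4362, -0.0659, -0.0021]
ee_rot: [-3.142, -0.003, -2.871]
force: [-0.1, -0.2, -1.0]
width: 0.0395
t: 7.45
eef_pos: [0.4363, -0.0659, -0.0021]
ee_rot: [-3.142, -0.003, -2.871]
force: [-0.1, 0.0, -0.2]
width: 0.0008
```

```bash
python3 -m inch '0.45 0 0 0 0 0 0; 0.45 0 0 0 0 0 0; 0.45 0 0 0 0 0 0;0.45 0 0 -0.4 0 0 0; 0.45 0 0 -0.8 0 0 0; 0.45 0 0 -0.8 0 0 0' 25
python3 -m inch '0 0 0 0 0 0 0; 0 0 0 0 0 0 0; 0 0 0 0 0 0 0; 0 0 0 0 0 0 0; 0 0 0 0 0 0 0' 25
```

```text
t: 8.2
eef_pos: [0.4359, -0.066, -0.0106]
ee_rot: [-3.142, -0.004, -2.871]
force: [-0.6, 0.1, -0.4]
width: 0.0394
t: 8.82
eef_pos: [0.4344, -0.0665, -0.0107]
ee_rot: [3.142, -0.007, -2.871]
force: [-5.7, 0.1, 5.2]
width: 0.0074
```

Width 7.4 mm, so the rim is caught but only at the tips. I open, go 5 mm deeper and regrip.

```bash
python3 -m inch '0.45 0 0 0 0 0 0; 0.45 0 0 0 0 0 0; 0.45 0 0 0 0 0 0;0.45 0 0 -0.3 0 0 0; 0.45 0 0 -0.6 0 0 0; 0.45 0 0 -0.6 0 0 0' 30
python3 -m inch '0 0 0 0 0 0 0; 0 0 0 0 0 0 0; 0 0 0 0 0 0 0; 0 0 0 0 0 0 0; 0 0 0 0 0 0 0' 30
python3 - <<'E'
from h import *
f=grab_frame("scene");save(f,"grip2",(195,145,335,275),5.5)
E
```

```text
t: 9.57
eef_pos: [0.4341, -0.0666, -0.0171]
ee_rot: [3.142, -0.007, -2.871]
force: [0.3, 0.3, -0.8]
width: 0.04
t: 10.2
eef_pos: [0.4342, -0.0665, -0.017]
ee_rot: [3.142, -0.007, -2.871]
force: [-0.2, 0.2, -0.5]
width: 0.0082
```

View pics/grip2.png

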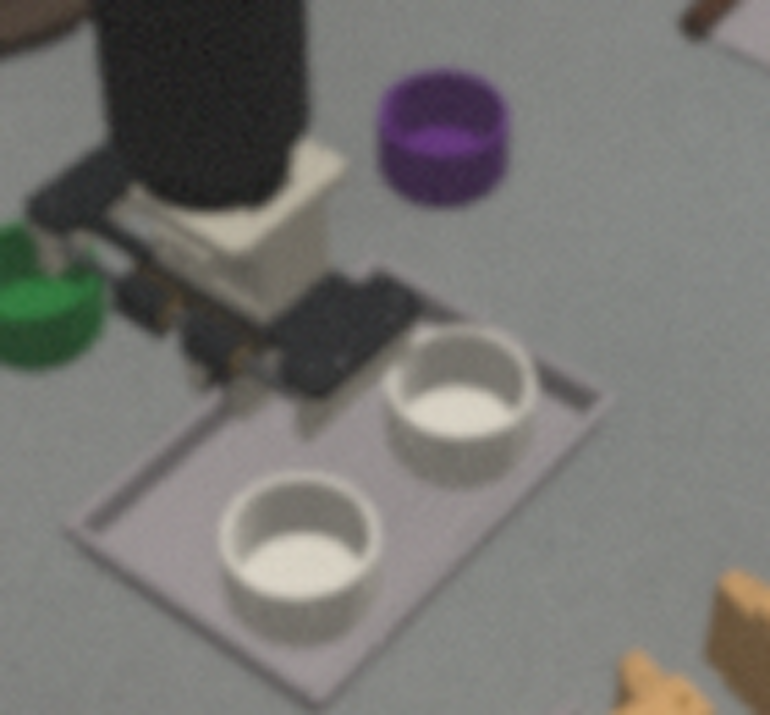

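The rim is pinched (8.2 mm, the full rim thickness), with no side force and the ramekins undisturbed. Now I drag it gently to a point 30 mm before the mouth, turning to the rack's yaw. The total is +7.2, +25.4 cm and −18.4°, in two calls.

```bash
python3 -m inch '0 0.1 0.4 0 0 0 -0.3; 0 0.3 1.2 0 0 0 -0.9; 0 0.7 2.4 0 0 0 -1.8; 0 1 3.6 0 0 0 -2.7; 0 1.4 4.8 0 0 0 -3.6; 0 1.7 6 0 0 0 -4.5; 0 2.1 7.2 0 0 0 -5.4; 0 2.4 8.4 0 0 0 -6.3; 0 2.7 9.6 0 0 0 -7.2; 0 3.1 10.8 0 0 0 -8.1; 0 3.4 11.8 0 0 0 -8.8; 0 3.6 12.4 0 0 0 -9.2'
python3 -m inch '0 0.1 0.4 0 0 0 -0.3; 0 0.3 1.2 0 0 0 -0.9; 0 0.7 2.4 0 0 0 -1.8; 0 1 3.6 0 0 0 -2.7; 0 1.4 4.8 0 0 0 -3.6; 0 1.7 6 0 0 0 -4.5; 0 2.1 7.2 0 0 0 -5.4; 0 2.4 8.4 0 0 0 -6.3; 0 2.8 9.6 0 0 0 -7.2; 0 3.2 10.8 0 0 0 -8.1; 0 3.5 11.8 0 0 0 -8.8; 0 3.7 12.4 0 0 0 -9.2'
cat > m.py <<'E'
from h import *
import sys
np.set_printoptions(precision=4,suppress=True)
s=telemetry.get_state();print(s["t"],s["eef_pos"],np.degrees(s["ee_rot"]),s["force"],s["width"])
home=np.array([.765,.1755]);a=np.radians(-2.94);X=np.array([np.cos(a),np.sin(a)]);Y=np.array([-X[1],X[0]])
for c in("top","scene"):
    f=grab_frame(c)
    if len(sys.argv)>1: save(f,sys.argv[1]+"_"+c,(150,90,400,270) if c=="top" else (180,120,480,320),2.6)
    for n in("pan_center","ramekin_a_center"):
        for d in regions_of(c,n)[:2 if n[0]=="r" else 1]:
            if d["p"]<.5: continue
            ys,xs=np.nonzero(d["pixels"]);z=.02 if n[0]=="p" else .03
            P=np.array([ray(f,(x,y),z)[:2] for x,y in zip(xs,ys)],np.float32);r=cv2.minAreaRect(P)
            print(c,n,round(d["p"],2),np.array(r[0]),np.array(r[1]),round(r[2],1),"rackframe mm",[(np.array(r[0])-home)@X*1e3,(np.array(r[0])-home)@Y*1e3])
E
python3 m.py a
```

```text
t: 11.75
eef_pos: [0.4687, 0.0565, -0.0171]
ee_rot: [-3.14, -0.01, -3.033]
force: [-2.9, -9.1, 8.8]
width: 0.0079
t: 13.25
eef_pos: [0.5042, 0.1788, -0.0171]
ee_rot: [-3.137, -0.013, 3.087]
force: [-3.3, -10.0, 10.5]
width: 0.0083
13.25 [ 0.5042  0.1788 -0.0171] [-179.7177   -0.7613  176.8922] [-3.261  -9.9996 10.5351] 0.008348375571582972
top pan_center 0.76 [0.5825 0.1719] [0.242  0.1673] 82.4 rackframe mm [np.float64(-182.03664620760438), np.float64(-12.979443864516742)]
top ramekin_a_center 0.78 [ 0.322  -0.1153] [0.0754 0.0752] 69.2 rackframe mm [np.float64(-427.4588300989138), np.float64(-313.110340578282)]
top ramekin_a_center 0.55 [ 0.3311 -0.2253] [0.0742 0.0762] 16.0 rackframe mm [np.float64(-412.81068218271463), np.float64(-422.4926773168328)]
scene pan_center 0.92 [0.5838 0.1672] [0.2492 0.1742] 83.5 rackframe mm [np.float64(-180.55987600574178), np.float64(-17.534300388346654)]
scene ramekin_a_center 0.98 [ 0.3352 -0.229 ] [0.0747 0.1106] 74.6 rackframe mm [np.float64(-408.44914993735705), np.float64(-426.04878886746855)]
scene ramekin_a_center 0.96 [ 0.3268 -0.119 ] [0.0718 0.1073] 62.5 rackframe mm [np.float64(-422.50633704734344), np.float64(-316.55561890855085)]
```

```bash
python3 -c "
import cv2,numpy as np
a=cv2.imread('pics/a_top.png');b=cv2.imread('pics/a_scene.png');print(a.shape,b.shape)
h=540;b=b[:h];k=np.hstack([a[:h],b[:,:780]]);cv2.imwrite('pics/ab.png',cv2.resize(k,(800,int(800*h/k.shape[1]))))"
```

```text
(468, 650, 3) (520, 780, 3)Traceback (most recent call last):
  File "<string>", line 4, in <module>
    h=540;b=b[:h];k=np.hstack([a[:h],b[:,:780]]);cv2.imwrite('pics/ab.png',cv2.resize(k,(800,int(800*h/k.shape[1]))))
                    ~~~~~~~~~^^^^^^^^^^^^^^^^^^^
    return _nx.concatenate(arrs, 1, dtype=dtype, casting=casting)
           ~~~~~~~~~~~~~~~^^^^^^^^^^^^^^^^^^^^^^^^^^^^^^^^^^^^^^^
ValueError: all the input array dimensions except for the concatenation axis must match exactly, but along dimension 0, the array at index 0 has size 468 and the array at index 1 has size 520
```

View pics/a_scene.png

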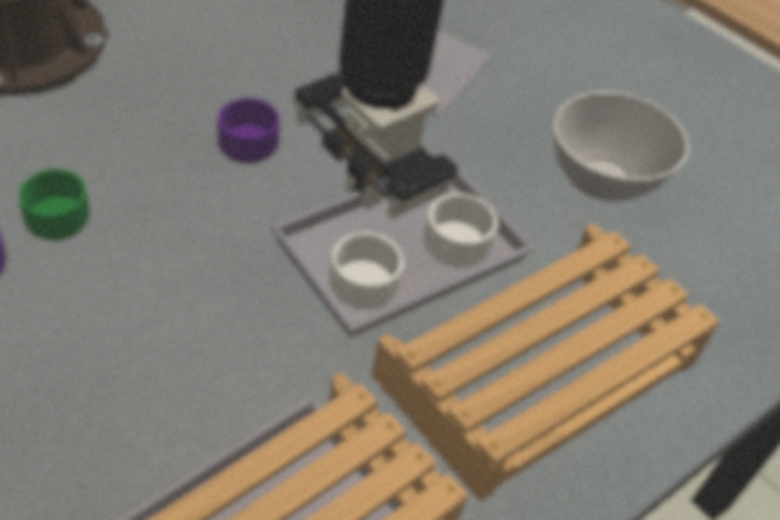

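The sheet is in front of the left rack, corners at (277,232), (352,331) and (530,248), with both ramekins standing. It lagged in the grip, at yaw of about −7° and 13–17 mm too far right. I check with the corners, then correct.

```bash
python3 - <<'E'
from h import *
f=grab_frame("scene")
A,C,D=[ray(f,np.array(p)/2.6+[180,120],.023)[:2] for p in((277,232),(352,331),(530,248))]
print(A,C,D,"yaw",np.degrees(np.arctan2(-(D-C)[0],(D-C)[1])),np.degrees(np.arctan2((C-A)[1],(C-A)[0])),"c",(A+D)/2,np.hypot(*(D-C)),np.hypot(*(C-A)))
E
python3 -m inch '0 0 0.3 0 0 0 0.5; 0 0 0.6 0 0 0 1.5; 0 0 0.9 0 0 0 2.5; 0 0 1.1 0 0 0 3.5; 0 0 1.2 0 0 0 4.5; 0 0 1.2 0 0 0 4.5'
python3 m.py
```

```text
[0.50107313 0.06191872] [0.65285806 0.04275534] [0.67782732 0.2733454 ] yaw -6.180147907693806 -7.195719671846846 c [0.58945023 0.16763206] 0.23193800259873473 0.15298986813363588
t: 14.35
eef_pos: [0.5042, 0.1912, -0.017]
ee_rot: [-3.138, -0.013, -3.118]
force: [-1.4, -5.1, 5.4]
width: 0.0084
14.35 [ 0.5042  0.1912 -0.017 ] [-179.784    -0.7385 -178.6424] [-1.3685 -5.0918  5.3721] 0.008374192667166463
top pan_center 0.68 [0.5826 0.1859] [0.2385 0.1695] 88.2 rackframe mm [np.float64(-182.673928683978), np.float64(1.0713013272608891)]
top ramekin_a_center 0.97 [0.3466 0.1339] [0.0741 0.0726] 88.6 rackframe mm [np.float64(-415.73133884572684), np.float64(-63.02461163659129)]
top ramekin_a_center 0.95 [ 0.3242 -0.1157] [0.0732 0.075 ] 87.8 rackframe mm [np.float64(-425.23827736271335), np.float64(-313.3783898053573)]
scene pan_center 0.98 [0.5846 0.1859] [0.2533 0.1759] 86.5 rackframe mm [np.float64(-180.73646918506154), np.float64(1.0871141450898492)]
scene ramekin_a_center 0.94 [0.3493 0.1285] [0.0722 0.1159] 53.1 rackframe mm [np.float64(-412.78653438434606), np.float64(-68.29312987429911)]
scene ramekin_a_center 0.69 [0.6132 0.2427] [0.0714 0.1102] 34.1 rackframe mm [np.float64(-155.0143758862738), np.float64(59.29109728695566)]
```

Aligned: lateral offset +1 mm, yaw about −2.7° against the rack's −2.9°. I slide straight in 11 cm along the rack axis.

```bash
python3 -m inch '0 0.4 0 0 0 0 0; 0 1.2 -0.1 0 0 0 0; 0 2.2 -0.1 0 0 0 0; 0 3.2 -0.2 0 0 0 0; 0 4.2 -0.2 0 0 0 0; 0 5.2 -0.3 0 0 0 0; 0 6.2 -0.3 0 0 0 0; 0 7.2 -0.4 0 0 0 0; 0 8.2 -0.4 0 0 0 0; 0 9.2 -0.5 0 0 0 0; 0 10.2 -0.5 0 0 0 0; 0 11 -0.6 0 0 0 0'
python3 m.py b
```

```text
t: 16.15
eef_pos: [0.5912, 0.1735, -0.0217]
ee_rot: [-3.119, -0.053, -3.122]
force: [-58.4, -17.0, 37.6]
width: 0.0653
16.15 [ 0.5912  0.1735 -0.0217] [-178.7114   -3.062  -178.9051] [-58.3609 -16.9911  37.6232] 0.06528746361808321
top ramekin_a_center 0.98 [ 0.3316 -0.2256] [0.0764 0.072 ] 88.5 rackframe mm [np.float64(-412.26728919565033), np.float64(-422.82518179395265)]
top ramekin_a_center 0.88 [0.3452 0.1339] [0.074  0.0755] 89.0 rackframe mm [np.float64(-417.1582973121672), np.float64(-63.092734434171824)]
scene pan_center 0.82 [0.6396 0.1807] [0.1651 0.2514] 8.8 rackframe mm [np.float64(-125.49927979143219), np.float64(-1.2609158791221893)]
scene ramekin_a_center 0.84 [ 0.3341 -0.2268] [0.0754 0.1092] 76.4 rackframe mm [np.float64(-409.73412544572585), np.float64(-423.87630422789397)]
scene ramekin_a_center 0.69 [ 0.327 -0.119] [0.0775 0.1084] 62.6 rackframe mm [np.float64(-422.33792992619686), np.float64(-316.61626209101286)]
```

View pics/b_scene.png

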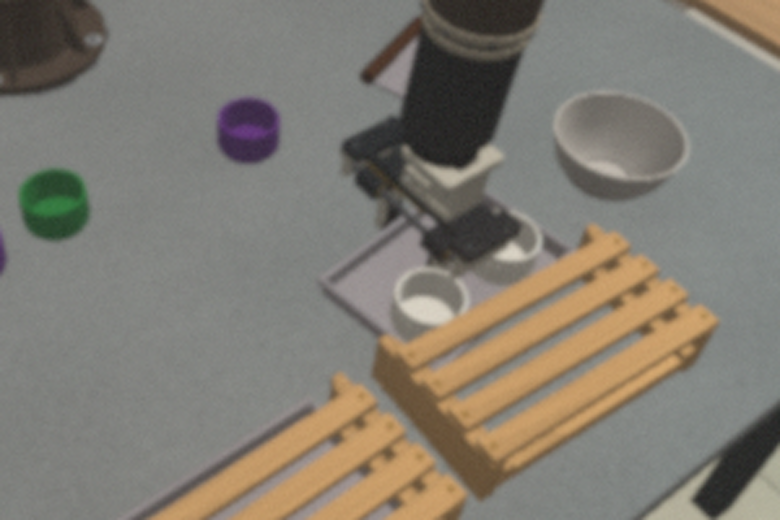

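The sheet jammed at the mouth: it is yawed CCW, its near-right corner is at (322,282), and its front is about at the first slat. The fingers were forced open to 65 mm. Both ramekins still stand, at (430,298) and (508,245). I relieve the load by backing the fingers off, then measure the sheet's pose.

```bash
python3 -m inch '0.74 -1 0 0 0 0 0; 0.74 -2 0 0.3 0 0 0; 0.74 -3 0 0.4 0 0 0; 0.6 -3.1 0 0.4 0 0 0; 0.6 -3.1 0 0.4 0 0 0; 0.6 -3.1 0 0.4 0 0 0'
python3 - <<'E'
from h import *
f=grab_frame("scene")
A,B,C=[ray(f,np.array(p)/2.6+[180,120],.023)[:2] for p in((322,282),(400,226),(378,325))]
print("hand",A,B,C,np.degrees(np.arctan2(-(B-A)[0],(B-A)[1])),np.degrees(np.arctan2((C-A)[1],(C-A)[0])))
for c in("scene","top"):
    f=grab_frame(c)
    for d in regions_of(c,"pan_center")[:2]:
        ys,xs=np.nonzero(d["pixels"]);P=np.array([ray(f,p,.02)[:2] for p in zip(xs,ys)],np.float32)
        h=cv2.convexHull(P)[:,0];ap=cv2.approxPolyDP(h,.008,True)[:,0]
        print(c,round(d["p"],2),np.round(ap,3).tolist())
E
```

```text
t: 17.2
eef_pos: [0.5603, 0.1734, -0.0178]
ee_rot: [-3.119, -0.053, -3.123]
force: [0.1, -0.4, -0.2]
width: 0.0526
hand [0.58515509 0.05799156] [0.572003   0.17885174] [0.66224361 0.06928376] 6.210527734951437 8.333620326821071
scene 0.93 [[0.7329999804496765, 0.07900000363588333], [0.703000009059906, 0.3100000023841858], [0.5550000071525574, 0.29499998688697815], [0.574999988079071, 0.05700000002980232], [0.6449999809265137, 0.054999999701976776]]
scene 0.15 [[0.6819999814033508, 0.2029999941587448], [0.703000009059906, 0.2329999953508377], [0.6959999799728394, 0.25999999046325684], [0.6700000166893005, 0.29600000381469727], [0.6230000257492065, 0.2980000078678131], [0.6299999952316284, 0.21899999678134918], [0.6579999923706055, 0.20000000298023224]]
top 0.85 [[0.7239999771118164, 0.07599999755620956], [0.7319999933242798, 0.12200000137090683], [0.718999981880188, 0.22200000286102295], [0.5529999732971191, 0.2930000126361847], [0.5770000219345093, 0.06300000101327896]]
```

The sheet is at yaw of about +6.5°, centre (0.648, 0.186). Its left front corner is just inside the left flare, so it went in a few mm too far left. I regrip it square with 60 N, with the tool upright again, and pull it back out.

```bash
python3 -m inch '0.55 0.4 0.2 0.1 0.6 -1.5 2.5; 0.55 0.9 0.4 0.1 1.3 -3 5.5; 0.55 0.9 0.4 0.1 1.3 -3 5.5; 0 0.9 0.4 0.1 1.3 -3 5.5; 0 0.9 0.4 0.1 1.3 -3 5.5; 0 0.9 0.4 0.1 1.3 -3 5.5; 0 0.9 0.4 0.1 1.3 -3 5.5; 0 0.9 0.4 0.1 1.3 -3 5.5' 60
python3 -m inch '0 -0.4 0 0 0 0 0; 0 -1.2 0 0 0 0 0; 0 -2.2 0 0 0 0 0; 0 -3.2 0 0 0 0 0; 0 -4.2 0 0 0 0 0; 0 -5 0 0 0 0 -1; 0 -5.6 0 0 0 0 -3; 0 -5.8 -0.1 0 0 0 -5; 0 -6 -0.2 0 0 0 -7; 0 -6 -0.3 0 0 0 -9; 0 -6 -0.3 0 0 0 -9.5; 0 -6 -0.3 0 0 0 -9.5'
cat >> m.py <<'E'
    for d in regions_of(c,"pan_center")[:1]:
        ys,xs=np.nonzero(d["pixels"]);P=np.array([ray(f,p,.02)[:2] for p in zip(xs,ys)],np.float32)
        ap=cv2.approxPolyDP(cv2.convexHull(P)[:,0],.008,True)[:,0]-home
        print("   hull rack mm",np.round(ap@np.c_[X,Y]*1e3).astype(int).tolist())
E
python3 m.py
```

```text
t: 18.45
eef_pos: [0.5647, 0.1751, -0.0176]
ee_rot: [-3.135, -0.008, -3.027]
force: [-13.5, -1.4, 8.8]
width: 0.0072
t: 19.95
eef_pos: [0.5046, 0.172, -0.0176]
ee_rot: [-3.135, -0.008, 3.09]
force: [-1.6, 2.2, 0.0]
width: 0.0072
19.95 [ 0.5046  0.172  -0.0176] [-179.6238   -0.4459  177.0551] [-1.6128  2.1714  0.0248] 0.007161813681361922
top pan_center 0.93 [0.583  0.1683] [0.2381 0.1712] 89.8 rackframe mm [np.float64(-181.43243907148144), np.float64(-16.569855439006908)]
top ramekin_a_center 0.62 [0.3466 0.1353] [0.0769 0.0726] 88.6 rackframe mm [np.float64(-415.7655398662947), np.float64(-61.57890131151603)]
top ramekin_a_center 0.58 [ 0.3235 -0.1178] [0.0755 0.0704] 43.3 rackframe mm [np.float64(-425.8990030174622), np.float64(-315.5323003096761)]
   hull rack mm [[-106, 106], [-125, 105], [-261, -39], [-255, -139], [-95, -128]]
scene pan_center 0.65 [0.5853 0.1652] [0.2521 0.1731] 87.1 rackframe mm [np.float64(-178.9695699199706), np.float64(-19.480586364637738)]
scene ramekin_a_center 0.98 [0.6103 0.2241] [0.0745 0.1125] 34.6 rackframe mm [np.float64(-157.0398597108308), np.float64(40.629119014207994)]
scene ramekin_a_center 0.97 [ 0.3348 -0.2291] [0.0726 0.1117] 76.5 rackframe mm [np.float64(-408.90607364108024), np.float64(-426.13441549966086)]
   hull rack mm [[-112, 106], [-227, 99], [-262, -37], [-263, -129], [-249, -142], [-93, -132], [-94, 70]]
```

The sheet is out and firmly held, with the yaw still about +1…2.7° relative to the rack. I do one better fit of the 165×240 rectangle in both cameras before re-entering.

```bash
cat > fit.py <<'E'
from h import *
from scipy.optimize import minimize
home=np.array([.767,.1755]);a0=np.radians(-3.0);X=np.array([np.cos(a0),np.sin(a0)]);Y=np.array([-X[1],X[0]])
def poly(f,v,S=8,z=.023):
    c,s=np.cos(v[2]),np.sin(v[2]);P=[]
    for i,j in((1,1),(1,-1),(-1,-1),(-1,1)):
        x,y=i*.0825,j*.12;P.append(proj(f,(v[0]+c*x-s*y,v[1]+s*x+c*y,z)))
    return np.round((np.array(P)*S+S/2)).astype(np.int32)
def rast(f,v):
    k=np.zeros((420,560),np.uint8);cv2.fillPoly(k,[poly(f,v)],255,cv2.LINE_AA,3);return cv2.GaussianBlur(k/255.,(0,0),1)
obs=[]
for c in("top","scene"):
    f=grab_frame(c);r=[d for d in regions_of(c,"pan_center") if d["p"]>.4][:1]
    if not r: print("none",c);continue
    m=r[0]["pixels"].astype(np.uint8);hull=cv2.convexHull(np.argwhere(m)[:,::-1].astype(np.int32))
    hm=cv2.fillPoly(np.zeros_like(m),[hull],1);obs.append((c,f,cv2.GaussianBlur(hm.astype(float),(0,0),1)))
def cost(v,o): return sum(np.abs(rast(f,v)-m).sum() for _,f,m in o)
def fit(o,v0):
    return min((minimize(cost,np.add(v0,[0,0,d]),args=(o,),method="Nelder-Mead",options=dict(initial_simplex=np.add(v0,[[0,0,d],[.01,0,d],[0,.01,d],[0,0,d+.06]]),xatol=1e-4)) for d in(-.03,.03)),key=lambda r:r.fun)
import sys
v0=[float(x) for x in sys.argv[1:4]]
for o in [[q] for q in obs]+[obs]:
    r=fit(o,v0);d=r.x[:2]-home
    print([q[0] for q in o],round(r.fun,1),np.round(r.x[:2],4),"rack mm",np.round([d@X*1e3,d@Y*1e3],1),"yaw rel deg",round(np.degrees(r.x[2]-a0),2))
s=telemetry.get_state();print(s["t"],np.round(s["eef_pos"],4),np.degrees(s["ee_rot"]).round(2),s["width"])
E
python3 fit.py .584 .167 -.02
```

```text
['top'] 1149.5 [0.589  0.1672] rack mm [-177.3  -17.6] yaw rel deg -1.37
['scene'] 276.2 [0.5851 0.1651] rack mm [-181.1  -19.9] yaw rel deg 0.79
['top', 'scene'] 1465.8 [0.5877 0.1633] rack mm [-178.4  -21.5] yaw rel deg 0.46
20.55 [ 0.5046  0.172  -0.0176] [-179.63   -0.44  177.06] 0.007341290936300398
```

```bash
python3 -m inch '0 0 0.3 0 0 0 0; 0 0 0.8 0 0 0 0; 0 0.1 1.3 0 0 0 0; 0 0.1 1.7 0 0 0 0; 0 0.1 1.8 0 0 0 0; 0 0.1 1.8 0 0 0 0'
python3 fit.py .584 .185 -.05; python3 m.py c
```

```text
t: 21.3
eef_pos: [0.5048, 0.1886, -0.0177]
ee_rot: [-3.133, -0.009, 3.088]
force: [-0.4, -6.1, 6.4]
width: 0.0071
['top'] 1088.2 [0.5862 0.1798] rack mm [-180.8   -5.1] yaw rel deg -2.85
['scene'] 296.8 [0.5868 0.1741] rack mm [-179.9  -10.9] yaw rel deg -2.18
['top', 'scene'] 1428.2 [0.5868 0.1745] rack mm [-179.9  -10.5] yaw rel deg -2.0
21.5 [ 0.5048  0.1886 -0.0177] [-179.51   -0.54  176.95] 0.00703613892210141
21.5 [ 0.5048  0.1886 -0.0177] [-179.5134   -0.5361  176.9526] [-0.7896 -5.9098  6.2424] 0.00703613892210141
top pan_center 0.84 [0.5838 0.1819] [0.2422 0.1665] 85.2 rackframe mm [np.float64(-181.29313823183176), np.float64(-2.8535149348025803)]
top ramekin_a_center 0.81 [ 0.3316 -0.2256] [0.0761 0.072 ] 88.5 rackframe mm [np.float64(-412.26233206834314), np.float64(-422.8002631244996)]
top ramekin_a_center 0.71 [0.6368 0.2378] [0.0361 0.069 ] 6.5 rackframe mm [np.float64(-131.1816882770898), np.float64(55.60853491442869)]
   hull rack mm [[-97, 113], [-128, 114], [-258, -21], [-265, -118], [-105, -123]]
scene pan_center 0.56 [0.5847 0.1776] [0.2469 0.1734] 85.3 rackframe mm [np.float64(-180.15716213392363), np.float64(-7.115461557108786)]
scene ramekin_a_center 0.97 [0.6137 0.2332] [0.0814 0.1138] 34.4 rackframe mm [np.float64(-154.06757269968156), np.float64(49.86779021663819)]
scene ramekin_a_center 0.88 [ 0.3252 -0.118 ] [0.072  0.1042] 62.5 rackframe mm [np.float64(-424.21122510158926), np.float64(-315.6844719790899)]
   hull rack mm [[-103, 113], [-225, 117], [-266, -12], [-266, -119], [-101, -132], [-92, 87]]
```

```bash
python3 -c "
import cv2,numpy as np
a=cv2.imread('pics/c_top.png');b=cv2.imread('pics/c_scene.png')
a=cv2.resize(a[:, :500],None,fx=.8,fy=.8);b=b[100:100+a.shape[0],220:620]
k=np.hstack([a,b]);print(k.shape);cv2.imwrite('pics/cc.png',k)"
```

```text
(374, 800, 3)
```

View pics/cc.png

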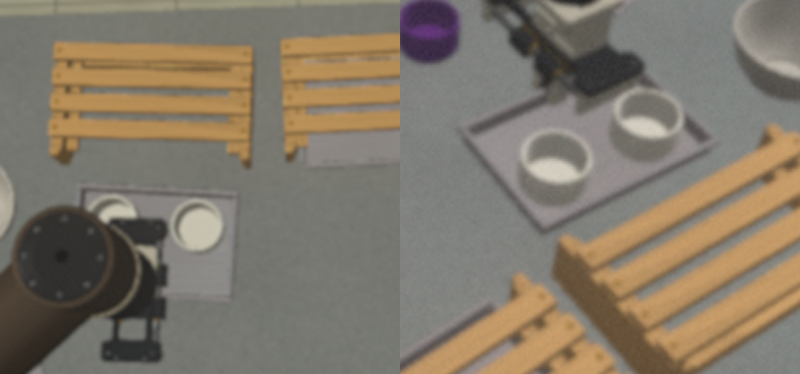

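The sheet is square-ish before the left rack. In the top panel its front corners are (80,187) and (238,193), with the back right at (230,298). In the scene panel the corners are (462,130), (545,232) and (715,145). Both ramekins are standing. I turn these corners into a pose.

```bash
python3 - <<'E'
from h import *
home=np.array([.767,.1755]);a0=np.radians(-3.0);X=np.array([np.cos(a0),np.sin(a0)]);Y=np.array([-X[1],X[0]])
def rep(n,FL,FR,BR):
    d=(FL+BR)/2-home;print(n,"yaw rel",np.degrees(np.arctan2(-(FL-FR)[0],(FL-FR)[1])-a0),np.degrees(np.arctan2((FR-BR)[1],(FR-BR)[0])-a0),"c rack mm",d@X*1e3,d@Y*1e3,"size",np.hypot(*(FL-FR)),np.hypot(*(FR-BR)))
f=grab_frame("top");o=[150,90]
FL,FR,BR=[ray(f,np.array(p)/2.08+o,.023)[:2] for p in((80,187),(238,193),(230,298))];rep("top",FL,FR,BR)
# cheek front ends/ first slat corners same picture
l,r=[ray(f,np.array(p)/2.08+o,.075)[:2] for p in((49,136),(252,139))];m=(l+r)/2-home;print("slat front mid",m@X*1e3,m@Y*1e3,np.degrees(np.arctan2(-(l-r)[0],(l-r)[1])))
f=grab_frame("scene");o=np.array([180+220/2.6,120+100/2.6])
BR,FR,FL=[ray(f,np.array(p)/2.6+o,.023)[:2] for p in((62,130),(145,232),(315,145))];rep("scene",FL,FR,BR)
E
```

```text
top yaw rel -0.9907772183949264 -2.538429575126831 c rack mm -185.15345488449657 -6.744342694420179 size 0.2345489989600361 0.15520754663861897
slat front mid -42.43061733264126 -3.3521824476244 -2.732410606898916
scene yaw rel -1.1319945020923246 -2.547384194532432 c rack mm -176.83631520433337 -10.139365780131492 size 0.2289203530680607 0.16030210561021424
```

Both cameras agree: yaw is about −1.8° and lateral about −6 mm relative to the rack. I correct, then advance in short steps while watching the force.

```bash
python3 -m inch '0 0 0.2 0 0 0 0.5; 0 0 0.4 0 0 0 1.5; 0 0 0.5 0 0 0 2.5; 0 0 0.5 0 0 0 2.5'
python3 fit.py .587 .181 -.04
python3 -m inch '0 0.4 0 0 0 0 0; 0 1.2 -0.1 0 0 0 0; 0 2 -0.1 0 0 0 0; 0 2.8 -0.1 0 0 0 0; 0 3.5 -0.2 0 0 0 0; 0 4 -0.2 0 0 0 0'
python3 fit.py .626 .179 -.04
```

```text
t: 22.5
eef_pos: [0.5042, 0.1927, -0.0176]
ee_rot: [-3.132, -0.011, 3.13]
force: [-0.6, -4.4, 4.6]
width: 0.0073
['top'] 1239.4 [0.5843 0.1886] rack mm [-183.2    3.6] yaw rel deg 1.09
['scene'] 267.5 [0.5851 0.1809] rack mm [-181.9   -4.2] yaw rel deg 0.28
['top', 'scene'] 1554.0 [0.5854 0.1816] rack mm [-181.7   -3.4] yaw rel deg 0.35
22.7 [ 0.5043  0.1927 -0.0176] [-179.45   -0.6   179.35] 0.006769583238532288
t: 23.45
eef_pos: [0.542, 0.19, -0.0176]
ee_rot: [-3.13, -0.014, 3.129]
force: [-11.1, -0.2, 12.5]
width: 0.0073
['top'] 1480.0 [0.6281 0.1854] rack mm [-139.3    2.6] yaw rel deg -3.28
['scene'] 481.7 [0.616  0.1817] rack mm [-151.1   -1.7] yaw rel deg -0.33
['top', 'scene'] 2017.2 [0.6241 0.1817] rack mm [-143.1   -1.3] yaw rel deg 0.64
23.65 [ 0.5426  0.1901 -0.0176] [-179.37   -0.75  179.3 ] 0.007532021758677787
```

```bash
python3 -m inch '0 0.5 0 0 0 0 0; 0 1.2 -0.1 0 0 0 0; 0 2 -0.1 0 0 0 0; 0 2 -0.1 0 0 0 0'
python3 -m inch '0 0.5 0 0 0 0 0; 0 1.2 -0.1 0 0 0 0; 0 2 -0.1 0 0 0 0; 0 2 -0.1 0 0 0 0'
python3 m.py | grep -v ramekin
```

```text
t: 24.15
eef_pos: [0.5593, 0.1879, -0.0177]
ee_rot: [-3.128, -0.019, 3.128]
force: [-13.1, -1.0, 15.3]
width: 0.007
t: 24.65
eef_pos: [0.5767, 0.1865, -0.0176]
ee_rot: [-3.127, -0.022, 3.128]
force: [-0.1, 0.7, -1.2]
width: 0.0074
24.65 [ 0.5767  0.1865 -0.0176] [-179.1598   -1.2645  179.2276] [-0.0522  0.6764 -1.2235] 0.0073890933539841825
top pan_center 0.67 [0.6563 0.1565] [0.185  0.1601] 88.3 rackframe mm [np.float64(-107.5397957152035), np.float64(-24.56064058138026)]
   hull rack mm [[-33, 70], [-185, -24], [-179, -116], [-55, -112], [-30, -99]]
scene pan_center 0.92 [0.6566 0.1813] [0.2505 0.1682] 88.1 rackframe mm [np.float64(-108.5173549383914), np.float64(0.2237664725186205)]
   hull rack mm [[-72, 126], [-193, 121], [-190, -97], [-175, -121], [-92, -123], [-27, -92], [-29, 98]]
```

It has entered past the flares, with lateral about 0 and low force. I advance 4.5 cm more. After that I'll release and push from outside with the gripper turned, so its body stays clear of the slats.

```bash
python3 -m inch '0 0.4 0 0 0 0 0; 0 1.2 -0.1 0 0 0 0; 0 2 -0.1 0 0 0 0; 0 2 -0.1 0 0 0 0'
python3 -m inch '0 0.4 0 0 0 0 0; 0 1.2 -0.1 0 0 0 0; 0 2 -0.1 0 0 0 0; 0 2.5 -0.1 0 0 0 0; 0 2.5 -0.1 0 0 0 0'
python3 m.py | grep -v "ramekin.*-4[0-9][0-9]"
```

```text
t: 25.55
eef_pos: [0.5975, 0.1855, -0.0178]
ee_rot: [-3.127, -0.022, 3.127]
force: [-4.8, -1.8, 7.1]
width: 0.0074
t: 26.18
eef_pos: [0.6217, 0.1841, -0.0177]
ee_rot: [-3.126, -0.024, 3.126]
force: [-7.6, -1.2, 8.3]
width: 0.0074
26.175 [ 0.6217  0.1841 -0.0177] [-179.0822   -1.3953  179.1244] [-7.5663 -1.1779  8.2992] 0.007383151077117533
top pan_center 0.7 [0.6996 0.1803] [0.2405 0.1647] 88.3 rackframe mm [np.float64(-65.55670286781819), np.float64(1.4538913441329324)]
   hull rack mm [[-132, 120], [-150, 116], [-136, -114], [12, -110], [16, 50]]
scene pan_center 0.91 [0.6997 0.1698] [0.2301 0.1583] 86.9 rackframe mm [np.float64(-64.96864328063401), np.float64(-9.071328811381965)]
   hull rack mm [[9, 106], [-124, 22], [-144, -16], [-141, -113], [-96, -123], [13, -86]]
```

The sheet is 66 mm short of home and straight. I release, lift, back off and turn 90°, shut the fingers, and come down behind the rim.

```bash
python3 -m inch '0.45 0 0 0 0 0 0; 0.45 0 0 0 0 0 0; 0.45 0 0 0 0 0 0; 0.45 0 0 1.5 0 0 0; 0.45 0 0 4 0 0 0; 0.45 0 0 6 0 0 0; 0.45 -1 0 7 0 0 0; 0.45 -4 0 7 0 0 0; 0.45 -5 0 7 0 0 0'
python3 -m inch '0 0 0 0 0 0 10; 0 0 0 0 0 0 20; 0 0 0 0 0 0 30; 0 0 0 0 0 0 40; 0 0 0 0 0 0 50; 0 0 0 0 0 0 60; 0 0 0 0 0 0 70; 0 0 0 0 0 0 80; 0 0 0 0 0 0 87.5; 0 0 0 0 0 0 87.5; 0 0 0 0 0 0 87.5'
python3 m.py d | grep -v "ramekin.*-4[0-9][0-9]"
```

```text
t: 27.7
eef_pos: [0.5698, 0.1838, 0.0526]
ee_rot: [-3.126, -0.025, 3.127]
force: [0.3, -0.2, -0.0]
width: 0.0393
t: 29.08
eef_pos: [0.5698, 0.1838, 0.0526]
ee_rot: [-3.126, -0.025, -1.632]
force: [-0.3, -0.6, -0.1]
width: 0.0005
29.075 [0.5698 0.1838 0.0526] [-179.0957   -1.4083  -93.5147] [-0.2773 -0.622  -0.0545] 0.0004887367758478768
top pan_center 0.88 [0.7016 0.1768] [0.2313 0.1523] 86.7 rackframe mm [np.float64(-63.35480563264688), np.float64(-1.936069892867579)]
top ramekin_a_center 0.84 [0.7126 0.242 ] [0.0812 0.0535] 88.1 rackframe mm [np.float64(-55.72761418201923), np.float64(63.6769245524471)]
   hull rack mm [[11, 110], [-34, 113], [-126, 12], [-138, -16], [-139, -114], [12, -103]]
scene pan_center 0.64 [0.6974 0.1787] [0.2481 0.1674] 87.6 rackframe mm [np.float64(-67.68665617046133), np.float64(-0.26178210101165694)]
   hull rack mm [[9, 113], [-149, 121], [-141, -119], [-92, -123], [13, -96]]
```

```bash
python3 -m inch '0 0 0 -3 0 0 0; 0 0 0 -6 0 0 0; 0 0 0 -7 0 0 0; 0 0 0 -7 0 0 0' 40
python3 -m inch '0 1 0 0 0 0 0; 0 2 -0.1 0 0 0 0; 0 2.8 -0.1 0 0 0 0; 0 3.6 -0.2 0 0 0 0; 0 4.4 -0.2 0 0 0 0; 0 5 -0.2 0 0 0 0; 0 5 -0.2 0 0 0 0'
python3 m.py | grep -v "ramekin.*-4[0-9][0-9]"
```

```text
t: 29.98
eef_pos: [0.5697, 0.1836, -0.0177]
ee_rot: [-3.127, -0.025, -1.63]
force: [-0.6, -0.0, 0.2]
width: 0.0003
t: 30.85
eef_pos: [0.6194, 0.1812, -0.018]
ee_rot: [-3.128, -0.026, -1.63]
force: [-2.0, -0.8, 1.5]
width: 0.0005
30.85 [ 0.6194  0.1812 -0.018 ] [-179.2073   -1.4983  -93.3952] [-2.0465 -0.8244  1.5195] 0.0005494074804432802
top pan_center 0.58 [0.7045 0.1389] [0.1572 0.1458] 88.2 rackframe mm [np.float64(-58.55428773688356), np.float64(-39.68747703864286)]
   hull rack mm [[10, 40], [-54, 22], [-132, -25], [-127, -117], [15, -103]]
scene pan_center 0.58 [0.7052 0.1779] [0.2477 0.1573] 88.3 rackframe mm [np.float64(-59.86646369913989), np.float64(-0.7084616773909032)]
   hull rack mm [[8, 118], [-125, 122], [-140, 112], [-137, -67], [-126, -121], [-89, -125], [16, -98]]
```

```bash
python3 -m inch '0 0.4 0 0 0 0 0; 0 1.2 -0.1 0 0 0 0; 0 2 -0.1 0 0 0 0; 0 2.8 -0.1 0 0 0 0; 0 3.5 -0.2 0 0 0 0; 0 4 -0.2 0 0 0 0; 0 4 -0.2 0 0 0 0'
python3 m.py | grep -v "ramekin.*-4[0-9][0-9]"
python3 -m inch '0 0.3 0 0 0 0 0; 0 0.6 0 0 0 0 0; 0 0.6 0 0 0 0 0'
python3 -m inch '0 0.3 0 0 0 0 0; 0 0.3 0 0 0 0 0'
```

```text
t: 32.12
eef_pos: [0.6604, 0.1795, -0.0179]
ee_rot: [-3.126, -0.025, -1.63]
force: [-0.2, 0.4, -0.1]
width: 0.0005
32.125 [ 0.6604  0.1795 -0.0179] [-179.1049   -1.4525  -93.3873] [-0.1882  0.4324 -0.0886] 0.0004764060342284554
top pan_center 0.88 [0.7425 0.1335] [0.149 0.147] 88.2 rackframe mm [np.float64(-20.329123643725488), np.float64(-43.09679092067319)]
   hull rack mm [[52, 33], [-88, -23], [-92, -113], [-51, -118], [48, -102]]
scene pan_center 0.95 [0.7451 0.1788] [0.2316 0.1491] 86.1 rackframe mm [np.float64(-20.0913210842974), np.float64(2.282994969920275)]
   hull rack mm [[51, 110], [-85, 119], [-93, -112], [50, -43]]
t: 32.9
eef_pos: [0.6647, 0.1793, -0.0177]
ee_rot: [-3.128, -0.026, -1.63]
force: [-4.9, -0.3, 3.8]
width: 0.0002
t: 33.15
eef_pos: [0.6667, 0.1791, -0.0177]
ee_rot: [-3.13, -0.027, -1.63]
force: [-6.2, 0.8, 4.9]
width: 0.0
```

```bash
python3 -m inch '0 0.3 0 0 0 0 0; 0 0.4 0 0 0 0 0; 0 0.4 0 0 0 0 0'
python3 -m inch '0 0.3 0 0 0 0 0; 0 0.4 0 0 0 0 0; 0 0.4 0 0 0 0 0'
python3 -m inch '0 0.3 0 0 0 0 0; 0 0.4 0 0 0 0 0; 0 0.4 0 0 0 0 0'
```

```text
t: 33.52
eef_pos: [0.6695, 0.1787, -0.0177]
ee_rot: [-3.132, -0.028, -1.63]
force: [-6.2, 0.5, 4.6]
width: 0.0003
t: 33.9
eef_pos: [0.6722, 0.1784, -0.0177]
ee_rot: [-3.134, -0.029, -1.63]
force: [-5.7, -0.1, 4.5]
width: 0.0004
t: 34.28
eef_pos: [0.6742, 0.1781, -0.0177]
ee_rot: [-3.137, -0.03, -1.63]
force: [-9.4, 0.9, 7.1]
width: 0.0004
```

```bash
python3 -m inch '0 0.3 0 0 0 0 0; 0 0.4 0 0 0 0 0; 0 0.4 0 0 0 0 0'
python3 -m inch '0 0.3 0 0 0 0 0; 0 0.4 0 0 0 0 0; 0 0.4 0 0 0 0 0'
python3 m.py | grep -v "ramekin.*-4[0-9][0-9]"
```

```text
t: 34.65
eef_pos: [0.6742, 0.1777, -0.0177]
ee_rot: [3.14, -0.032, -1.63]
force: [-17.7, 3.1, 11.7]
width: 0.0004
t: 35.02
eef_pos: [0.674, 0.1776, -0.0176]
ee_rot: [3.133, -0.034, -1.63]
force: [-18.6, 3.4, 12.7]
width: 0.0003
35.025 [ 0.674   0.1776 -0.0176] [179.5217  -1.9304 -93.4136] [-18.6023   3.403   12.7223] 0.0003398568782398113
top pan_center 0.79 [0.7608 0.1285] [0.1694 0.1231] 6.6 rackframe mm [np.float64(-1.7756884330109268), np.float64(-47.167985185873555)]
   hull rack mm [[52, 23], [-75, -26], [-70, -118], [86, -95], [86, -57]]
scene pan_center 0.9 [0.7524 0.184 ] [0.2214 0.1368] 87.1 rackframe mm [np.float64(-13.001798928370729), np.float64(7.883313012138725)]
   hull rack mm [[52, 117], [-81, 111], [-75, -103], [-30, -96], [55, -30]]
```

It is stopped firmly: force 18 N with no further advance, against 6 N sliding. I retreat straight back, lift, and check squareness with a clear view.

```bash
python3 -m inch '0 -1 0 0 0 0 0; 0 -3 0 0 0 0 0; 0 -6 0 1 0 0 0; 0 -10 -1 6 0 0 0; 0 -15 -3 12 0 0 0; 0 -20 -8 15 0 0 0; 0 -22 -14 15 0 0 0; 0 -22 -20 15 0 0 0; 0 -22 -26 15 0 0 0; 0 -22 -32 15 0 0 0; 0 -22 -32 15 0 0 0'
python3 - <<'E'
from h import *
home=np.array([.767,.1755]);a0=np.radians(-3.0);X=np.array([np.cos(a0),np.sin(a0)]);Y=np.array([-X[1],X[0]])
for c in("top","scene"):
    f=grab_frame(c);save(f,"fin_"+c)
    for n in("pan_center","parked_pan_center","ramekin_a_center","jar","bowl","scraper"):
        for d in regions_of(c,n)[:5]:
            if d["p"]<.4: continue
            ys,xs=np.nonzero(d["pixels"]);P=np.array([ray(f,p,.02)[:2] for p in zip(xs,ys)],np.float32)
            if "pan" not in n: print(c,n,round(d["p"],2),P.mean(0).round(3));continue
            q=(P-home)@np.c_[X,Y]*1e3
            if q[:,1].mean()<-150: q=q-[0,-330]
            ys_=np.arange(-100,101,20);fr=[round(float(q[abs(q[:,1]-y)<6][:,0].min())) if (abs(q[:,1]-y)<6).any() else None for y in ys_]
            print(c,n,round(d["p"],2),P.mean(0).round(3),"near edge x(y=-100..100):",fr)
E
```

```text
t: 36.8
eef_pos: [0.4535, -0.1453, 0.1327]
ee_rot: [3.135, -0.034, -1.634]
force: [-0.9, 1.2, 0.1]
width: 0.0004
top pan_center 0.81 [0.73 0.18] near edge x(y=-100..100): [-79, -79, -80, -80, -81, -78, -78, -79, -79, -80, -80]
top parked_pan_center 0.89 [ 0.737 -0.158] near edge x(y=-100..100): [-53, -57, -57, -58, -58, -62, -65, -66, -66, -70, -70]
top ramekin_a_center 0.79 [ 0.322 -0.118]
top ramekin_a_center 0.61 [ 0.331 -0.227]
top jar 0.7 [ 0.562 -0.497]
top bowl 0.58 [0.649 0.467]
top scraper 0.96 [0.364 0.408]
scene pan_center 0.84 [0.722 0.182] near edge x(y=-100..100): [-83, -83, -83, -81, -80, -81, -82, -81, -81, -81, -81]
scene parked_pan_center 0.58 [ 0.754 -0.161] near edge x(y=-100..100): [-56, -57, -57, -60, -60, -62, -64, -64, -66, -66, -69]
scene ramekin_a_center 0.76 [0.342 0.135]
scene ramekin_a_center 0.73 [ 0.327 -0.226]
scene ramekin_a_center 0.69 [ 0.32  -0.123]
scene ramekin_a_center 0.54 [0.801 0.244]
scene jar 0.84 [ 0.517 -0.481]
scene bowl 0.61 [0.617 0.486]
scene scraper 0.91 [0.374 0.396]
```

The near edge is square across its whole width at −80…−82 mm (home is −82.5). A last check that both white ramekins sit where expected between the slats, then I hand in.

```bash
python3 - <<'E'
from h import *
for c in("top","scene"):
    f=grab_frame(c);hsv=cv2.cvtColor(f["pixels"],cv2.COLOR_RGB2HSV)
    w=cv2.inRange(hsv,(0,0,135),(180,70,255))
    P=[proj(f,p) for p in((.70,.05,.03),(.70,.31,.03),(.88,.30,.03),(.88,.04,.03))]
    k=cv2.fillPoly(np.zeros_like(w),[np.int32(P)],255);w=cv2.morphologyEx(w&k,cv2.MORPH_CLOSE,np.ones((9,9)))
    n,l,st,ce=cv2.connectedComponentsWithStats(w)
    for i in range(1,n):
        if st[i,4]>15:
            a,b=[ray(f,q,.035)[:2].round(3) for q in((st[i,0],st[i,1]+st[i,3]/2),(st[i,0]+st[i,2],st[i,1]+st[i,3]/2))]
            print(c,st[i],ray(f,ce[i],.035)[:2].round(3),a,b)
arm.job_done()
E
```

```text
top [ 191  132   71   38 1178] [0.741 0.176] [0.755 0.277] [0.748 0.059]
scene [383 212  19  11  51] [0.704 0.282] [0.688 0.256] [0.718 0.299]
scene [345 230  64  43 432] [0.759 0.157] [0.713 0.09 ] [0.809 0.225]
scene [410 249  14  11  60] [0.824 0.236] [0.817 0.22 ] [0.837 0.25 ]
scene [379 252  13   9  54] [0.781 0.164] [0.775 0.15 ] [0.794 0.178]
scene [374 264  29  18 136] [0.818 0.13 ] [0.803 0.104] [0.845 0.163]
the job is handed in; nothing more can be done
```

The sheet is in the empty left rack against the back stop, and I've handed the job in. I couldn't confirm in the last check that both ramekins are still upright.

**How it went:** I pinched the near rim, dragged the sheet in front of the rack and slid it in. The first entry jammed on the left cheek: the wrist force reached about 60 N and the grip was forced open. I pulled the sheet back out, squared it up and slid it in again. The last 66 mm I pushed from outside with shut fingers, then backed the arm clear. The clock read about 37 s after the last move.

**What the last checks showed:**
- **Sheet:** it stopped dead at about 18 N, against about 6 N while sliding. Its near edge is square across the whole width, 79–83 mm from the home point in both cameras; 82.5 mm is exact.
- **Ramekins:** both were standing in the last picture I viewed, just before the second entry. After that, one was detected with low confidence (0.54), roughly where it should be. My colour check for the pair was inconclusive because the bare steel sheet and the slats blurred into it. The pushing forces stayed low.
- **Other things:** the jar, bowl, scraper, purple and green ramekins and parked sheet were never knowingly touched. Their positions read as before, within detection noise of up to about 5 cm for the jar and bowl.
- **Height reading:** the cameras and the grip test put the fingertips about 2–3 cm higher than the reported TCP height. The first two pinches closed above the rim because of this, so I set the grip depth by contact instead.

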